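Push the drip tray home under the dish drainer

ROBOT

A 7-joint arm with a two-finger parallel gripper is mounted at the origin on the work surface. World frame = base frame: x ahead of the robot, y to its left, z up, the work surface at z = 0. Lengths are in m, angles in rad, forces in N, time in s.
With the tool pointing down it reaches from about 0.425 to 0.875 m from the base axis. Payload 4.7 kg.
Tool frame: the origin (TCP) lies at the very end of the fingers, on their centre line; the grasp point (between the pads) lies 19 mm behind it; z points along the fingers, y is the line along which they close (so a half turn about z gives the same grasp; the last joint's range is limited). The gripper opens to 87 mm and grips with 3 to 60 N. Pads are 19 mm wide; open, the fingers measure 117 mm over their backs; the gripper's body (75 mm by 190 mm) begins 51 mm behind the grasp point.
Start: joints at [-1.333, 0.321, -0.07, 1.45, 0.023, 1.371, -0.057], TCP at [0.144, 0.634, 0.223] pointing down, gripper open.
Joint ranges: [-2.86, 2.86], [-0.3, 2.09], [-1.38, 1.24], [0.06, 2.45], [-1.56, 4.7], [0.09, 2.05], [-2.69, 2.69]. Speed limits (rad/s): [2.57, 2.57, 3.14, 3.14, 3.14, 3.14, 3.14].

INTERFACE

Orientations are given as a rotation vector (axis times angle).
In Python, from bench import get_state, get_image, get_calibration, close_job gives the robot as it stands.
- The arm moves only by the shell command python3 -m crank 'ROWS' [FORCE]. ROWS is JSON, a list of rows, each a list of 5 numbers: the opening, from 0 (shut) to 1 (fully open), then the shift along the world's x, y, z in units of 0.2 m (1.0 is 0.2 m), then the turn about the world's z in units of 2 pi rad (1.0 is 2 pi rad). A call has 1 to 5 rows; each row is the pose to reach, as a shift and turn from the pose commanded when the call began, turning the shorter way round; what a row does not reach only later rows make up. A row lasts 1/8 s, in which the tool goes at most 62.5 mm and 10.7 degrees, less where a joint would pass 70% of its speed; a pose out of reach is approached as far as the arm can. A call with a number of a shift or a turn outside -1 to 1 is refused whole. A call with a gripper value outside its range is refused whole. The fingers move at their own pace and stop on an object; FORCE is the grip in N (left out, the last holds). Time passes only in rows, so rows that repeat a pose let the fingers close. It gives the time, the measured TCP pose, the force, the opening and the grip force at its end, in the units of the state.
- get_state(): the state, without advancing time (a new reading comes with each control period).
- get_image(name): name is "scene" or "side" or "wrist"; returns the picture (480x640x3 uint8, red, green, blue); there is no depth.
- get_calibration(name): a dict with "fovy" (degrees; the focal length in pixels is half the picture's height over the tangent of half this angle, whatever the lens; pixels are square), "cx", "cy" (the principal point, pixels), "R" (3x3) and "t" (3): a world point X has camera coordinates R X + t. Camera axes: x right, y down, z forward; pixel columns grow to the right and rows downward; lengths in m; the calibration is good to about 2 mm. A picture is of the moment at which its call begins: read the wrist's pose just before it. get_calibration takes no time and is no camera call; for the wrist camera it gives the pose at the moment of the call.
- close_job(): hands the job in; it is judged then, once.
The state is a dict: "time": time; "joint_positions": joint angles; "qd": joint speeds; "joint_torque": joint torques, N m; "position": TCP position; "tool_rot": TCP orientation; "ft_force": force on the tool from outside, world axes, zero at the start; "torque": the same for the moment, N m; "grip_width": opening from 0.0 (shut) to 1.0 (fully open); "grip_force": force on a finger pad.
Only numpy, scipy, OpenCV 4.12 (cv2) and the standard library are available. Lean on these libraries where they do the work, as an engineer would, in place of code of your own. Each camera call takes 0.05 s, during which the arm holds its last target. There are 200 camera calls.

TASK

The yellow drip tray has been emptied and left lying crooked on the worktop in front of the wire dish drainer. With the fingertips, straighten it and gently push it between the drainer's two front feet until it is fully home against the stop at the back, then take the hand away. Only slide it on the worktop: do not pinch it, lift it or ram it, and leave the dishes and everything else where they are.

Things in the scene. Friction and masses are not known exactly. Their poses are not given: they have to be found in the camera images.
- tray: Yellow plastic drip tray, flat and loose on the worktop, open on top: 150 mm wide (its x), 300 mm long (its y), 26 mm high, walls and floor 3 mm thick, 0.2 to 0.45 kg; slides under 1 to 3 N, pushed on its walls from outside or inside. Origin: centre of its underside; z up. Its -y end, the nose, goes in first. At the start its yaw is within 0.25 rad of the drainer's.
- tail (a point): Middle of the outer face of the tray's tail wall (its +y end), 13 mm above its underside; axes as the tray's. The tail wall is straight across the full width, 26 mm high, with a notch 30 mm wide in the middle where it is 18 mm high.
- nose (a point): Middle of the outer face of the tray's nose wall (its -y end), 13 mm above its underside; axes as the tray's. The two nose corners are cut off at 45 degrees over 20 mm.
- drainer: Steel-wire dish drainer with dishes, held fast to the worktop by four suction feet. Origin: on the worktop below its centre; z up; its +y side is the front (to the robot's left); the tray goes in along its -y. The basket, 224 mm wide, spans y = -139 to +139 mm, 42 to 129 mm above the worktop. With the tray fully home the tray's origin is at x = 0, y = +45 mm, its tail at y = +195 mm.
- gap (a point): Middle of the gap between the drainer's two front feet, 12 mm above the worktop; axes as the drainer's, at its y = +110 mm. The round black feet are 32 mm across, 12 mm high, at x = +-94 mm, y = +-110 mm: the gap is 156 mm wide, 3 mm to spare each side of the tray. A thin runner wire along each side keeps the same width to the back feet.
- stop (a point): The stop: middle of the low cross wire between the drainer's back feet, on the face that the tray's nose meets, 13 mm above the worktop, at the drainer's y = -105 mm; axes as the drainer's.
- plate_white: White side plate, 180 mm across, standing on edge in the drainer's back half; origin at its lowest point.
- plate_blue: Blue side plate, 180 mm across, standing on edge in the drainer; origin at its lowest point.
- mug: Red mug, 76 mm across and 85 mm high, upside down in the front half of the drainer's basket, its top 138 mm above the worktop; origin: centre of its underside.
- soap: Green bottle of washing-up liquid, 60 mm across, 190 mm high, standing on the worktop; origin: centre of its underside.
- sponge: Yellow and green sponge, 65 x 100 x 32 mm, lying on the worktop; origin: centre of its underside.
- spice: Small amber spice jar with an orange lid, 48 mm across, 100 mm high, standing on the worktop; origin: centre of its underside.
- tumbler: Glass tumbler, 68 mm across, 85 mm high, standing on the worktop beside the drainer, on the robot's side; origin: centre of its underside.
- moka: Aluminium moka pot, 86 mm across and 165 mm high, with a black handle reaching 82 mm from its axis, standing behind the drainer (farther from the robot); origin: centre of its underside.

How it is judged:
On the way:
1. the tray's nose has entered squarely between the drainer's two front feet, the tray flat on the worktop (y of nose in the frame of drainer below 0.085 m and x of nose in the frame of drainer between -0.02 and 0.02 m and height (world z) of tray below 0.006 m), for 0.1 s.
At the end, for the whole second after the job is handed in: The tray lies flat and still between the drainer's feet with its nose within 6 mm of the stop wire, straight (centre within 6 mm of the drainer's middle line, within 0.06 rad), and the hand is off it (y of nose in the frame of drainer below -0.099 m and x of tray in the frame of drainer between -0.006 and 0.006 m and angle between the y axis of tray and the y axis of drainer, either way round below 0.06 rad and height (world z) of tray below 0.004 m and angle between tray's own z axis and vertical below 0.03 rad and linear speed of tray below 0.01 m/s); the robot touches nothing.
It fails at once if the tray is lifted or tipped (10 mm or 0.08 rad) (height (world z) of tray above 0.01 m or angle between tray's own z axis and vertical above 0.08 rad).
It fails at once if the tray is pinched or shoved with more than 40 N, or rammed into the drainer with more than 40 N (contact force between the fingers and tray above 40 N or contact force between tray and drainer above 40 N).
It fails at once if a dish or another thing is moved by more than 20 mm (distance of any of plate_white, plate_blue, mug, soap, sponge, spice, tumbler, moka from where it was at the start of the episode above 0.02 m).
It fails at once if a standing thing is tipped (angle between any of plate_white, plate_blue, mug, soap, sponge, spice, tumbler, moka's own z axis and vertical above 0.3 rad).
It also fails if it takes over 64 s, if anything falls off the work surface, if the arm or the gripper's body presses on something with over 40 N, if the wrist force passes 120 N, or if a joint passes its speed limit or range.

## Working session

There is one attempt and no reset: what is moved stays moved. The work goes in short steps, Python scripts to look and compute and a shell command to move; the robot and the scene stay as the last step left them, time stands still between calls to the robot, and variables do not carry over. Pictures are saved under pics/ and viewed, at most 10 in all, crops included, and the job is handed in when it is done.

```bash
mkdir -p pics; python3 - <<'E'
from bench import *
import cv2
for n in("scene","side"):
    im=get_image(n); cv2.imwrite(f"pics/{n}0.png",im[:,:,::-1])
    c=get_calibration(n); print(n,c)
s=get_state(); print(s["time"],s["position"],s["tool_rot"],s["grip_width"])
E
```

```text
scene {'fovy': 56.05469847072463, 'cx': 313.3549802565501, 'cy': 232.28243636588715, 'R': array([[ 0.16018043,  0.98692851, -0.01772978],
       [ 0.75409205, -0.13394124, -0.64296573],
       [-0.63693596,  0.08962064, -0.76568971]]), 't': array([-0.05577421, -0.37207584,  1.32536808])}
side {'fovy': 45.0849730527985, 'cx': 328.4409885258184, 'cy': 234.15209037142978, 'R': array([[ 0.79451288,  0.60701179, -0.0169103 ],
       [ 0.44516399, -0.60115983, -0.66365344],
       [-0.41301126,  0.51975335, -0.74784902]]), 't': array([-0.39506182, -0.23769834,  1.4460086 ])}
0.1 [0.14419065 0.63329266 0.22157771] [-3.50722282e-01 -3.12186234e+00  2.69057068e-03] 0.9990859861883096
```

View pics/scene0.png

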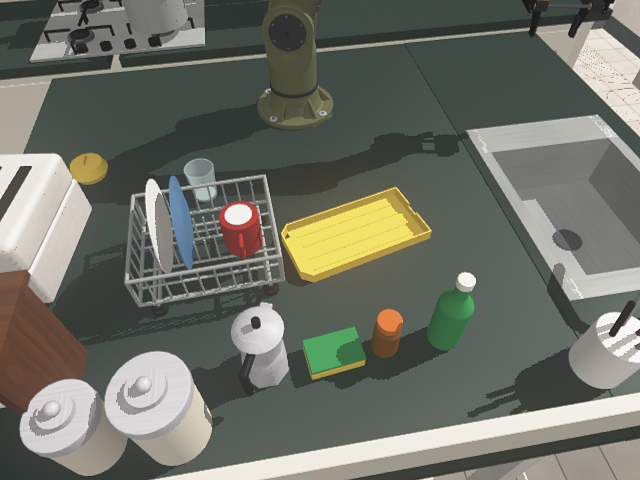

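View pics/side0.png

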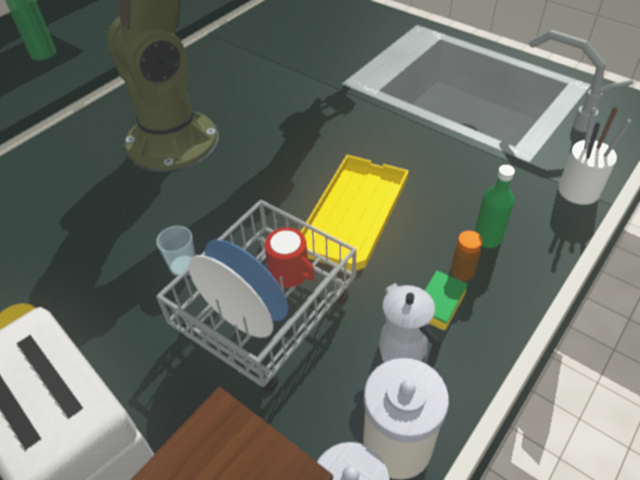

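```bash
python3 - <<'E'
import cv2,numpy as np
a=cv2.imread("pics/scene0.png")[150:320,115:300]; b=cv2.imread("pics/side0.png")[190:390,150:365]
a=cv2.resize(a,None,fx=3.2,fy=3.2,interpolation=cv2.INTER_CUBIC);b=cv2.resize(b,None,fx=3.7,fy=3,interpolation=cv2.INTER_CUBIC)
cv2.imwrite("pics/ca.png",a);cv2.imwrite("pics/cb.png",b)
E
cat > h.py <<'E'
import numpy as np,cv2
from bench import get_calibration
def ray(n,p,z,c=None):
    c=c or get_calibration(n); f=240/np.tan(np.radians(c["fovy"]/2))
    p=np.atleast_2d(np.float64(p)); R,t=np.array(c["R"]),np.array(c["t"])
    d=np.c_[(p[:,0]-c["cx"])/f,(p[:,1]-c["cy"])/f,np.ones(len(p))]@R
    o=-R.T@t
    return (o+d*((z-o[2])/d[:,2])[:,None])[:,:2]
E
```

```text
(no output)
```

View pics/ca.png

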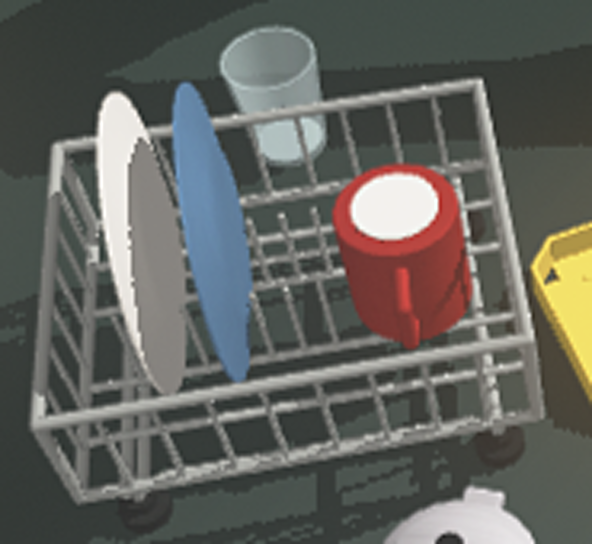

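View pics/cb.png

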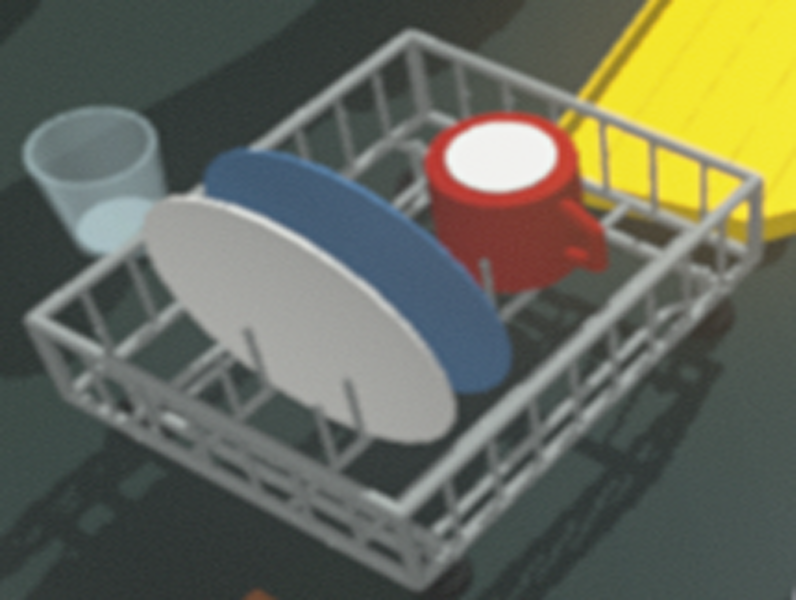

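```bash
cat > tray.py <<'E'
import sys,cv2,numpy as np
from h import *
def mask(im):
    h=cv2.cvtColor(im,cv2.COLOR_BGR2HSV); m=cv2.inRange(h,(20,110,60),(34,255,255))
    m=cv2.morphologyEx(m,cv2.MORPH_OPEN,np.ones((3,3)))
    cs=cv2.findContours(m,0,2)[0]; return max(cs,key=cv2.contourArea)
E
python3 - <<'E'
from tray import *
a=np.array([(480,86),(528,338),(40,422),(58,150)])/3.2+[115,150]
b=np.array([(410,36),(755,182),(405,505),(38,316)])/[3.7,3]+[150,190]
for n,p in(("scene",a),("side",b)):
    q=ray(n,p,.126); e=(q[0]+q[1])/2-(q[2]+q[3])/2; s=(q[1]+q[2])/2-(q[0]+q[3])/2
    print(n,q.round(4).tolist(),"c",q.mean(0).round(4),"yaw",np.arctan2(e[1],e[0])-np.pi/2,np.arctan2(s[1],s[0]),"len",np.linalg.norm(e),np.linalg.norm(s))
im=cv2.imread("pics/scene0.png");c=mask(im);h=cv2.convexHull(c)
p=cv2.approxPolyDP(h,3,True)[:,0]; print(np.c_[p,ray("scene",p,.026),ray("scene",p,0)].round(3))
im=cv2.imread("pics/side0.png");c=mask(im);h=cv2.convexHull(c)
p=cv2.approxPolyDP(h,3,True)[:,0]; print(np.c_[p,ray("side",p,.026),ray("side",p,0)].round(3))
# front foot on far side, black, at z=.012 ; crop centre (500,443)
print(ray("scene",np.array([[500,440]])/3.2+[115,150],.012))
E
```

```text
scene [[0.4263, -0.1134], [0.6379, -0.1057], [0.6487, -0.3733], [0.4374, -0.3832]] c [ 0.5376 -0.2439] yaw 0.04053788180383666 0.04162409275634457 len 0.2689271966710729 0.21159183167042558
side [[0.4248, -0.1167], [0.6407, -0.109], [0.6499, -0.3713], [0.4362, -0.3827]] c [ 0.5379 -0.2449] yaw 0.039000527022058806 0.04430041173974283 len 0.2643409757537799 0.21498361784269787
[[ 4.31e+02  2.30e+02  5.49e-01  2.26e-01  5.29e-01  2.38e-01]
 [ 4.26e+02  2.39e+02  5.71e-01  2.07e-01  5.52e-01  2.18e-01]
 [ 3.16e+02  2.81e+02  6.37e-01 -4.10e-02  6.19e-01 -3.90e-02]
 [ 3.00e+02  2.77e+02  6.22e-01 -7.10e-02  6.04e-01 -7.00e-02]
 [ 2.81e+02  2.38e+02  5.15e-01 -9.70e-02  4.93e-01 -9.60e-02]
 [ 2.87e+02  2.23e+02  4.74e-01 -7.90e-02  4.51e-01 -7.80e-02]
 [ 3.93e+02  1.87e+02  4.06e-01  1.81e-01  3.81e-01  1.92e-01]]
[[ 3.46e+02  1.54e+02  4.05e-01  1.89e-01  3.87e-01  2.14e-01]
 [ 4.08e+02  1.71e+02  5.54e-01  2.25e-01  5.40e-01  2.50e-01]
 [ 3.61e+02  2.69e+02  6.31e-01 -7.00e-02  6.20e-01 -5.30e-02]
 [ 3.56e+02  2.69e+02  6.23e-01 -7.60e-02  6.12e-01 -5.90e-02]
 [ 3.07e+02  2.22e+02  4.68e-01 -3.50e-02  4.52e-01 -1.70e-02]]
[[ 0.62738199 -0.13072041]]
```

The drainer is at about (0.538, −0.244) with yaw 0.041. The tray origin is at about (0.5175, 0.060) with yaw about 0.26. I'll go above the inside of the tray's tail end, with the fingers spread along the tray's x.

```bash
python3 -m crank '[[1,0.15,-0.2,0,-0.015],[1,0.3,-0.4,0,-0.03],[1,0.45,-0.6,0,-0.045],[1,0.58,-0.795,0,-0.058],[1,0.58,-0.795,0,-0.058]]' && python3 -m crank '[[1,0.15,-0.2,0,-0.015],[1,0.3,-0.4,0,-0.03],[1,0.45,-0.6,0,-0.045],[1,0.58,-0.795,0,-0.058],[1,0.58,-0.795,0,-0.058]]' && python3 -m crank '[[1,0.15,-0.2,0,-0.015],[1,0.3,-0.4,0,-0.03],[1,0.45,-0.6,0,-0.045],[1,0.58,-0.795,0,-0.057],[1,0.58,-0.795,0,-0.057]]'
python3 - <<'E'
from tray import *
from bench import *
n="wrist";c=get_calibration(n);im=get_image(n);cv2.imwrite("pics/w1.png",im[:,:,::-1]);print(c,get_state()["tool_rot"])
print("soap,spice,sponge",ray("scene",[[447,345],[386,350],[335,355]],0.0))
E
```

```text
time: 0.72
position: [0.2637, 0.4713, 0.2226]
tool_rot: [0.921, 3.002, -0.001]
ft_force: [-0.6, -0.7, 0.2]
grip_width: 1.002
grip_force: 0.0
time: 1.35
position: [0.3784, 0.313, 0.2226]
tool_rot: [1.448, 2.787, -0.0]
ft_force: [-0.5, 1.2, 0.2]
grip_width: 1.003
grip_force: 0.0
time: 1.98
position: [0.4938, 0.1545, 0.2225]
tool_rot: [1.92, 2.485, -0.001]
ft_force: [-0.5, 0.5, 1.4]
grip_width: 1.0
grip_force: 0.0
{'fovy': 71.29943189983028, 'cx': 318.90664932624975, 'cy': 238.39263410422825, 'R': array([[ 0.96743542,  0.25311584,  0.00103986],
       [ 0.24230074, -0.92727149,  0.28540837],
       [ 0.07320561, -0.27586221, -0.95840544]]), 't': array([-0.51781288, -0.01160523,  0.39692901])} [-1.91514545e+00 -2.48990658e+00  3.82567772e-04]
soap,spice,sponge [[ 0.80036279  0.17632201]
 [ 0.79103779  0.06317394]
 [ 0.78487638 -0.03085471]]
```

View pics/w1.png

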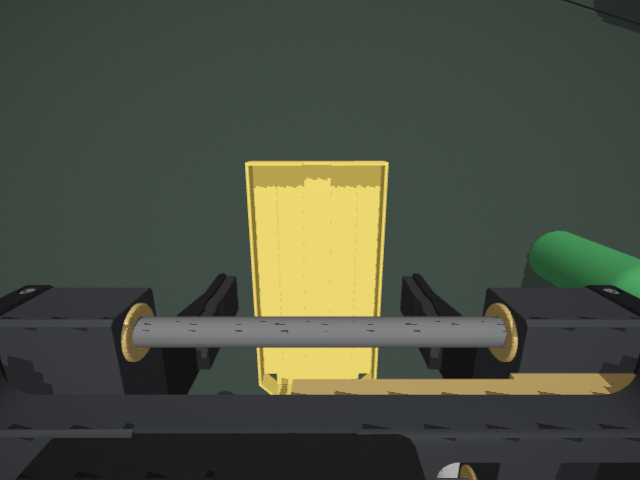

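The wrist picture shows the tray's tail edge from (247,162) to (388,162), with its sides running down to about row 385. The tool is well aligned with it.

```bash
cat >> tray.py <<'E'
C=np.array([.5377,-.2444]); Y=.041
def dr(p):  # world -> drainer frame
    p=np.atleast_2d(p)-C; c,s=np.cos(Y),np.sin(Y); return np.c_[c*p[:,0]+s*p[:,1],-s*p[:,0]+c*p[:,1]]
def fit(im,c,rows=(60,110)):
    """outer rim side lines and tail edge (z=.026) in the wrist picture -> tail middle, yaw"""
    ct=mask(im); m=np.zeros(im.shape[:2],np.uint8); cv2.drawContours(m,[ct],-1,255,-1)
    top=ct[:,0,1].min(); L=[];R=[];T=[]
    for v in range(top+8,top+rows[1]):
        x=np.flatnonzero(m[v]); L.append((x[0]-.5,v)); R.append((x[-1]+.5,v))
    a,b=int(L[0][0])+12,int(R[0][0])-12
    for u in range(a,b):
        if abs(u-(a+b)/2)>22: T.append((u,np.flatnonzero(m[:,u])[0]-.5))
    f=[]
    for P in(L,R,T):
        q=ray("wrist",P,.026,c).astype(np.float32); vx,vy,x,y=cv2.fitLine(q,cv2.DIST_HUBER,0,.001,.001).ravel(); f.append((np.array([x,y]),np.array([vx,vy])))
    X=lambda i,j:f[i][0]+f[i][1]*np.linalg.solve(np.c_[f[i][1],-f[j][1]],f[j][0]-f[i][0])[0]
    A,B=X(0,2),X(1,2); ys=[]
    for i in(0,1):
        d=f[i][1]*np.sign(f[i][1][1]); ys.append(np.arctan2(-d[0],d[1]))
    d=B-A; yt=np.arctan2(d[1],d[0]); tail=(A+B)/2; yaw=np.mean(ys)
    o=tail-.15*np.array([-np.sin(yaw),np.cos(yaw)]); n=2*o-tail
    print("width",np.linalg.norm(d).round(4),"yaws L,R,tail",np.round(ys+[yt],3),"tail",tail.round(4),"org",o.round(4))
    print("drainer frame: tail",dr(tail).round(4),"org",dr(o).round(4),"nose",dr(n).round(4),"yaw rel",round(yaw-Y,3))
def look(name=None,rows=(60,110)):
    from bench import get_image,get_state
    c=get_calibration("wrist"); im=get_image("wrist")[:,:,::-1].copy()
    if name: cv2.imwrite("pics/"+name,im)
    s=get_state(); print("t",round(s["time"],2),"tcp",s["position"].round(4),"F",s["ft_force"].round(1)); fit(im,c,rows)
E
python3 -c "
from tray import *
look()"
```

```text
t 2.08 tcp [0.4918 0.1586 0.2222] F [-0.3 -0.5 -0.1]
width 0.1511 yaws L,R,tail [0.259 0.257 0.26 ] tail [0.4778 0.2082] org [0.5161 0.0631]
drainer frame: tail [[-0.0413  0.4546]] org [[-0.009   0.3081]] nose [[0.0233 0.1617]] yaw rel 0.217
```

```bash
python3 -m crank '[[1,0,0,-0.3,0],[1,0,0,-0.6,0],[1,0,0,-0.8,0],[1,0,0,-0.9,0],[1,0,0,-0.9,0]]' && python3 -m crank '[[1,0,0,-0.05,0],[1,0,0,-0.1,0],[1,0,0,-0.145,0],[1,0,0,-0.145,0]]' && python3 -m crank '[[1,0.035,0.006,0,-0.003],[1,0.065,0.012,0,-0.006],[1,0.095,0.018,0,-0.009],[1,0.13,0.024,0,-0.012],[1,0.165,0.03,0,-0.015]]'; python3 -c "
from tray import *
look('w2.png')"
```

```text
time: 2.7
position: [0.4899, 0.1586, 0.0408]
tool_rot: [-1.908, -2.493, 0.005]
ft_force: [-0.7, -0.1, 0.1]
grip_width: 1.003
grip_force: 0.0
time: 3.2
position: [0.4917, 0.1565, 0.0129]
tool_rot: [-1.915, -2.49, 0.002]
ft_force: [-0.6, 0.1, 0.6]
grip_width: 1.0
grip_force: 0.0
time: 3.82
position: [0.5254, 0.1627, 0.0135]
tool_rot: [-2.031, -2.396, 0.001]
ft_force: [-2.7, -0.5, 2.8]
grip_width: 1.0
grip_force: 1.3
t 3.88 tcp [0.5267 0.1629 0.0137] F [ 1.1 -0.3 -0.6]
width 0.1503 yaws L,R,tail [0.179 0.175 0.177] tail [0.4967 0.2166] org [0.5231 0.069 ]
drainer frame: tail [[-0.0221  0.4623]] org [[-0.0018  0.3137]] nose [[0.0185 0.1651]] yaw rel 0.136
```

```bash
python3 -m crank '[[1,0.03,0,0,-0.004],[1,0.06,0,0,-0.008],[1,0.085,0,0,-0.012],[1,0.085,0,0,-0.012],[1,0.02,0,0,-0.012]]'; python3 -c "
from tray import *
look()"
```

```text
time: 4.5
position: [0.5299, 0.1626, 0.0138]
tool_rot: [2.119, 2.318, 0.001]
ft_force: [-0.2, -1.7, 0.2]
grip_width: 1.0
grip_force: 0.0
t 4.55 tcp [0.5269 0.1627 0.0132] F [-2.7  0.7 -0.5]
width 0.1502 yaws L,R,tail [0.086 0.087 0.09 ] tail [0.5196 0.2198] org [0.5325 0.0703]
drainer frame: tail [[0.0009 0.4645]] org [[0.0077 0.3147]] nose [[0.0145 0.1648]] yaw rel 0.045
```

```bash
python3 -m crank '[[1,0.01,-0.15,0,0],[1,0.02,-0.35,0,0],[1,0.035,-0.55,0,0],[1,0.05,-0.75,0,0],[1,0.05,-0.75,0,0]]'; python3 -m crank '[[1,-0.03,0,0,-0.002],[1,-0.055,0,0,-0.004],[1,-0.075,0,0,-0.006],[1,-0.095,0,0,-0.007],[1,-0.115,0,0,-0.007]]';  python3 -c "
from tray import *
look('w3.png')"
```

```text
time: 5.18
position: [0.5388, 0.0088, 0.0139]
tool_rot: [2.125, 2.312, -0.001]
ft_force: [1.1, 0.7, 0.3]
grip_width: 1.001
grip_force: 0.0
time: 5.8
position: [0.5163, 0.0131, 0.0137]
tool_rot: [2.168, 2.272, 0.001]
ft_force: [0.8, 0.7, -0.9]
grip_width: 0.996
grip_force: 0.5
t 5.85 tcp [0.5159 0.0131 0.0136] F [-0.   0.8  1.1]
width 0.1504 yaws L,R,tail [0.083 0.083 0.048] tail [0.5256 0.1429] org [ 0.5381 -0.0065]
drainer frame: tail [[0.0038 0.3875]] org [[0.0101 0.2376]] nose [[0.0164 0.0878]] yaw rel 0.042
```

```bash
python3 -m crank '[[1,-0.02,0,0,-0.002],[1,-0.035,0,0,-0.004],[1,-0.045,0,0,-0.005],[1,-0.045,0,0,-0.005],[1,-0.045,0,0,-0.005]]';  python3 -c "
from tray import *
look('w4.png')"
```

```text
time: 6.48
position: [0.5072, 0.0128, 0.0136]
tool_rot: [-2.205, -2.238, 0.0]
ft_force: [0.6, -0.3, 1.5]
grip_width: 1.001
grip_force: 0.4
t 6.53 tcp [0.5072 0.0128 0.0135] F [0.1 0.7 1.1]
width 0.1503 yaws L,R,tail [0.046 0.046 0.016] tail [0.5214 0.1422] org [ 0.5283 -0.0076]
drainer frame: tail [[-0.0004  0.387 ]] org [[0.0003 0.237 ]] nose [[0.0011 0.087 ]] yaw rel 0.005
```

View pics/w4.png

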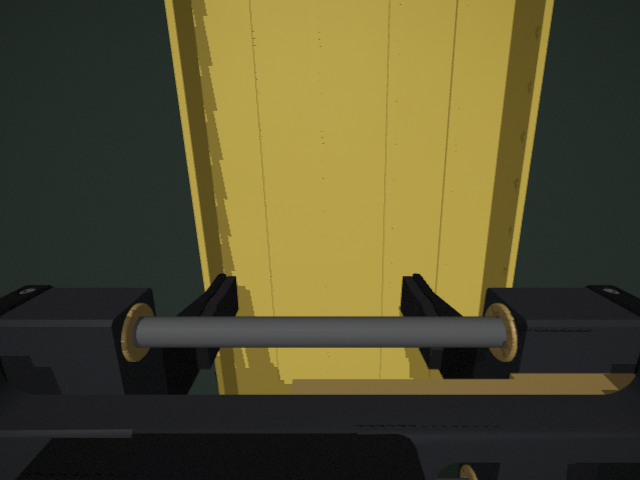

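```bash
python3 -m crank '[[1,0.06,0,0,0.005],[1,0.06,0,0.15,0.005],[1,0.06,0.1,0.35,0.005],[1,0.06,0.4,0.35,0.005],[1,0.06,0.7,0.35,0.005]]' && python3 -m crank '[[1,0,0.3,0,0],[1,0,0.55,0,0],[1,0,0.58,0,0],[1,0,0.58,0,0]]';  python3 -c "
from tray import *
from bench import *
im=get_image('scene')[:,:,::-1];cv2.imwrite('pics/s5.png',im[130:430,100:500])
s=get_state();print(s['position'],s['tool_rot'])"
```

```text
time: 7.15
position: [0.5194, 0.1538, 0.0842]
tool_rot: [2.171, 2.27, 0.001]
ft_force: [0.3, 0.2, 0.6]
grip_width: 0.997
grip_force: 0.0
time: 7.65
position: [0.5189, 0.2682, 0.083]
tool_rot: [2.168, 2.273, -0.003]
ft_force: [-0.4, -0.5, 0.4]
grip_width: 0.998
grip_force: 0.0
[0.51931177 0.26703896 0.08317784] [ 2.1703765   2.27039517 -0.00262301]
```

View pics/s5.png

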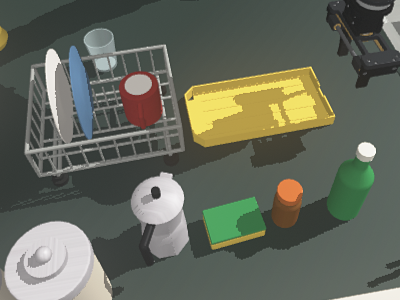

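The crop shows the tray straight and in line with the drainer, with the hand behind its tail (top right of the crop). Next I lower the fingers and push along the drainer axis.

```bash
python3 -m crank '[[1,0,0,-0.15,0],[1,0,0,-0.28,0],[1,0,0,-0.35,0],[1,0,0,-0.35,0]]' && python3 -m crank '[[1,0.003,-0.08,0,0],[1,0.006,-0.15,0,0],[1,0.008,-0.19,0,0],[1,0.009,-0.23,0,0],[1,0.011,-0.27,0,0]]' && python3 -m crank '[[1,0.002,-0.04,0,0],[1,0.003,-0.08,0,0],[1,0.005,-0.12,0,0],[1,0.007,-0.16,0,0],[1,0.008,-0.2,0,0]]'; python3 - <<'E'
from tray import *
from bench import *
s=get_state();print(s["position"],dr(s["position"][:2]))
im=get_image("scene")[:,:,::-1].copy();cv2.imwrite("pics/s6.png",im)
p=cv2.approxPolyDP(cv2.convexHull(mask(im)),3,True)[:,0];print(np.c_[p,dr(ray("scene",p,.026))].round(3))
E
```

```text
time: 8.2
position: [0.5189, 0.2671, 0.0128]
tool_rot: [-2.171, -2.27, 0.003]
ft_force: [-0.4, 1.0, 0.5]
grip_width: 1.003
grip_force: 0.0
time: 8.82
position: [0.5218, 0.2159, 0.0142]
tool_rot: [-2.168, -2.273, -0.004]
ft_force: [-1.1, 3.4, 2.2]
grip_width: 1.0
grip_force: 1.6
time: 9.45
position: [0.523, 0.1742, 0.0135]
tool_rot: [2.169, 2.272, -0.0]
ft_force: [-0.7, 3.6, 2.8]
grip_width: 1.0
grip_force: 1.9
[0.52304432 0.17419692 0.01352617] [[0.0025143  0.41884585]]
[[ 3.89e+02  2.00e+02 -7.50e-02  4.09e-01]
 [ 4.09e+02  2.45e+02  6.00e-02  4.09e-01]
 [ 4.09e+02  2.57e+02  9.00e-02  3.99e-01]
 [ 2.85e+02  2.80e+02  9.20e-02  1.39e-01]
 [ 2.76e+02  2.18e+02 -7.60e-02  1.46e-01]]
```

```bash
python3 -m crank '[[1,0.002,-0.04,0,0],[1,0.003,-0.08,0,0],[1,0.005,-0.12,0,0],[1,0.007,-0.16,0,0],[1,0.008,-0.2,0,0]]'; python3 - <<'E'
from tray import *
from bench import *
s=get_state();print(s["position"],dr(s["position"][:2]))
im=get_image("scene")[:,:,::-1].copy();cv2.imwrite("pics/s7.png",im)
p=cv2.approxPolyDP(cv2.convexHull(mask(im)),3,True)[:,0];print(np.c_[p,dr(ray("scene",p,.026))].round(3))
E
```

```text
time: 10.12
position: [0.5245, 0.134, 0.0134]
tool_rot: [2.169, 2.272, -0.001]
ft_force: [0.3, 2.1, 1.3]
grip_width: 0.999
grip_force: 1.3
[0.52450932 0.13395993 0.01340947] [[0.00232881 0.37858263]]
[[ 3.72e+02  2.03e+02 -7.50e-02  3.68e-01]
 [ 3.91e+02  2.49e+02  6.20e-02  3.69e-01]
 [ 3.91e+02  2.60e+02  8.90e-02  3.60e-01]
 [ 2.85e+02  2.79e+02  8.90e-02  1.40e-01]
 [ 2.75e+02  2.18e+02 -7.70e-02  1.44e-01]]
```

Force is about 2 N, the tray is straight, and the nose is past the feet. I'll continue.

```bash
python3 -m crank '[[1,0.002,-0.04,0,0],[1,0.003,-0.08,0,0],[1,0.005,-0.12,0,0],[1,0.007,-0.16,0,0],[1,0.008,-0.2,0,0]]' && python3 -m crank '[[1,0.002,-0.04,0,0],[1,0.003,-0.08,0,0],[1,0.005,-0.12,0,0],[1,0.007,-0.16,0,0],[1,0.008,-0.2,0,0]]'; python3 - <<'E'
from tray import *
from bench import *
s=get_state();print(s["position"],dr(s["position"][:2]))
im=get_image("scene")[:,:,::-1].copy()
p=cv2.approxPolyDP(cv2.convexHull(mask(im)),3,True)[:,0];print(np.c_[p,dr(ray("scene",p,.026))].round(3))
E
```

```text
time: 10.8
position: [0.5261, 0.0939, 0.0134]
tool_rot: [2.169, 2.272, -0.001]
ft_force: [0.6, 0.8, -0.3]
grip_width: 1.003
grip_force: 0.8
time: 11.42
position: [0.5279, 0.0542, 0.0136]
tool_rot: [2.169, 2.272, -0.0]
ft_force: [0.6, 1.4, -1.7]
grip_width: 1.002
grip_force: 0.6
[0.527904   0.05423947 0.01356151] [[0.00245302 0.29879002]]
[[ 3.36e+02  2.09e+02 -7.40e-02  2.83e-01]
 [ 3.54e+02  2.55e+02  6.10e-02  2.89e-01]
 [ 3.54e+02  2.67e+02  9.00e-02  2.82e-01]
 [ 2.85e+02  2.79e+02  8.90e-02  1.40e-01]
 [ 2.75e+02  2.18e+02 -7.70e-02  1.44e-01]]
```

```bash
python3 -m crank '[[1,0.002,-0.04,0,0],[1,0.003,-0.08,0,0],[1,0.005,-0.12,0,0],[1,0.007,-0.16,0,0],[1,0.008,-0.2,0,0]]' && python3 -m crank '[[1,0.002,-0.04,0,0],[1,0.003,-0.08,0,0],[1,0.005,-0.12,0,0],[1,0.007,-0.16,0,0],[1,0.008,-0.2,0,0]]' && python3 -m crank '[[1,0.001,-0.01,0,0],[1,0.001,-0.02,0,0],[1,0.002,-0.03,0,0],[1,0.002,-0.04,0,0],[1,0.002,-0.05,0,0]]'; python3 - <<'E'
from tray import *
from bench import *
s=get_state();print(s["position"],dr(s["position"][:2]),s["ft_force"])
E
```

```text
time: 12.1
position: [0.5296, 0.0143, 0.0136]
tool_rot: [2.169, 2.272, 0.0]
ft_force: [0.3, 2.3, -0.0]
grip_width: 0.999
grip_force: 0.8
time: 12.72
position: [0.5311, -0.0257, 0.0136]
tool_rot: [2.169, 2.272, 0.0]
ft_force: [0.3, 2.4, -0.0]
grip_width: 0.999
grip_force: 1.0
time: 13.35
position: [0.5316, -0.0353, 0.0136]
tool_rot: [2.169, 2.273, 0.0]
ft_force: [0.4, 2.7, 0.7]
grip_width: 1.0
grip_force: 1.1
[ 0.53157596 -0.03528266  0.01361316] [[0.00245252 0.20919261]] [0.4186504  2.72601879 0.70125844]
```

```bash
python3 -m crank '[[1,0,-0.005,0,0],[1,0,-0.01,0,0],[1,0,-0.015,0,0]]' | grep -E "pos|ft"; python3 -m crank '[[1,0,-0.005,0,0],[1,0,-0.005,0,0]]'| grep -E "pos|ft"
```

```text
position: [0.5316, -0.0382, 0.0136]
ft_force: [1.0, 1.9, 1.1]
position: [0.5315, -0.0394, 0.0136]
ft_force: [-0.5, 2.1, 1.4]
```

```bash
python3 -m crank '[[1,0,-0.005,0,0],[1,0,-0.005,0,0]]' | grep -E "pos|ft"; python3 -m crank '[[1,0,-0.004,0,0],[1,0,-0.004,0,0]]'| grep -E "pos|ft"
```

```text
position: [0.5315, -0.0403, 0.0136]
ft_force: [0.9, 2.7, 0.7]
position: [0.5315, -0.0405, 0.0136]
ft_force: [-0.2, 3.5, 1.1]
```

```bash
python3 -m crank '[[1,0,-0.005,0,0],[1,0,-0.005,0,0]]' | grep -E "pos|ft"; python3 -m crank '[[1,0,-0.005,0,0],[1,0,-0.005,0,0]]'| grep -E "pos|ft"
```

```text
position: [0.5315, -0.0406, 0.0136]
ft_force: [-0.6, 6.4, 1.1]
position: [0.5315, -0.0406, 0.0136]
ft_force: [-0.4, 7.2, 2.1]
```

It's against the stop: the position has stalled while the force climbs. I'll back off and check.

```bash
python3 -m crank '[[1,0,0.02,0,0],[1,0,0.1,0,0],[1,0,0.25,0,0],[1,0,0.4,0.2,0],[1,0,0.4,0.5,0]]'|grep pos; python3 -m crank '[[1,0,0.2,0.2,0],[1,0,0.3,0.3,0],[1,0,0.3,0.3,0]]'|grep -E "pos|ft"; python3 - <<'E'
from tray import *
from bench import *
im=get_image("scene")[:,:,::-1].copy();cv2.imwrite("pics/s9.png",im[130:330,100:400])
p=cv2.approxPolyDP(cv2.convexHull(mask(im)),2,True)[:,0];print(np.c_[p,dr(ray("scene",p,.026))].round(3))
c=get_calibration("side");im=get_image("side")[:,:,::-1].copy()
p=cv2.approxPolyDP(cv2.convexHull(mask(im)),2,True)[:,0];print(np.c_[p,dr(ray("side",p,.026))].round(3))
E
```

```text
position: [0.5296, 0.0402, 0.1128]
position: [0.5323, 0.0992, 0.1749]
ft_force: [-0.4, -0.3, 0.3]
[[ 2.97e+02  2.15e+02 -7.50e-02  1.94e-01]
 [ 3.10e+02  2.74e+02  8.80e-02  1.91e-01]
 [ 2.85e+02  2.79e+02  8.90e-02  1.40e-01]
 [ 2.75e+02  2.18e+02 -7.70e-02  1.44e-01]]
[[ 3.25e+02  2.76e+02  5.20e-02  1.17e-01]
 [ 2.57e+02  3.55e+02  5.40e-02 -9.10e-02]
 [ 2.43e+02  3.48e+02  2.50e-02 -9.40e-02]
 [ 2.97e+02  2.85e+02  2.10e-02  6.90e-02]
 [ 3.13e+02  2.71e+02  2.60e-02  1.14e-01]]
```

View pics/s9.png

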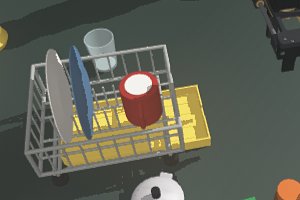

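The tray is fully home with its tail at drainer y ≈ 0.194 m, straight and centred. The hand is clear, so I'm handing the job in.

```bash
python3 -c "
from bench import *
print(close_job())"
```

```text
the job is handed in; nothing more can be done
None
```

The tray was straightened and slid home against the stop (tail at drainer y ≈ 0.194 m, target 0.195 m) with at most about 7 N at the wrist readings, the hand was withdrawn, and the job is handed in; no verdict was returned.

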